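# Zero the thickness gauge on its master bar and load the sample

### The job

Push the plain metal master bar along the runway, under the sprung spindle, and press it firmly but gently home against the stop; let go of it and press the zero key while it is there. Then draw the master out and lay it flat on the cork mat, and put the waisted sample bar in its place: nose first under the spindle, pressed firmly but gently home against the stop in the same way, and left there. The stop's setting is not known, so find it by feel, never ram it (stay well under 15 N), never press the key at any other time, and leave the other things on the bench alone.

Things in the scene. Friction and masses are not known exactly. Their poses are not given: they have to be found in the camera images.
- gauge: Upright part of a bench thickness gauge, fixed to the bed: steel column (26 mm across, 227 high, 116 behind the spindle), arm, and a grey indicator box (22 deep, 56 wide, underside 124 mm above the bench) over the spindle. Origin: on the bench under the spindle's axis; x is the loading direction, towards stop and column; z up. Over 15 N from a bar on its stop and spindle spoils it.
- stop_near (a point): Point on the runway 28 mm beyond the spindle's axis: the nearest place where the stop's face can be. The stop is a small steel block (12 x 30 x 15 mm) locked 0 to 34 mm farther in +x than this point; its setting is unknown and has to be felt. A bar is home when its nose presses on the stop with about 6 to 10 N for half a second.
- bed: The gauge's steel bed; origin and axes as gauge. The runway's flat top is 25 mm above the bench, x = -168 to +80 mm, 20 mm wide (narrower than the bars) up to x = -58, then 46. Two guide rails 8 mm high stand 34 mm apart (2 mm free each side of a bar) from x = -44 to +18, their mouths flaring from x = -62. A bar can be lowered between them with its nose at x below -8.
- spindle (a joint): Lift in m of the vertical sprung spindle: 0 at rest, its ball tip (8 mm across) 8 mm above the runway; grows upwards to 0.022. It bears down with 2 N at rest, 0.06 N more per mm. Reads about 0.005 under the master, 0.008 under the sample. A bar's wedge nose lifts it when pushed in level, which takes 2 to 4 N; bars and gauge are smooth and slippery (friction about 0.25).
- master: Master bar: plain straight aluminium bar, 170 long x 30 wide x 13 mm thick, about 160 g. At its +x end the top slopes down over the last 24 mm to a 5 mm high nose. Origin: centre of its underside; x towards the nose, z up. Starts lying on the runway, pointing to the stop, its nose just short of the spindle.
- master_nose (a point): Middle of the lower edge of the master's nose, 85 mm in +x from its origin.
- sample: Sample bar: white plastic bar, 170 long x 30 wide x 16 mm thick, about 90 g, waisted to 18 mm wide from x = -25 to +20 mm; the same 24 mm wedge nose, 5 mm high, at its +x end. Origin: centre of its underside; x towards the nose, z up. Starts lying flat on the bench.
- sample_nose (a point): Middle of the lower edge of the sample's nose, 85 mm in +x from its origin.
- mat: Fixed flat cork mat, 200 (x) x 100 (y) x 3 mm, origin at the centre of its underside. The master belongs here afterwards, its middle well on the mat.
- zero_key (a joint): Travel of the zero key in m: 0 up, 0.006 fully down; it counts as pressed beyond 0.004. Springs back; fully down takes 4 N.
- zero_key_top (a point): Centre of the top of the zero key, a round white push key (22 mm across) on a grey readout box (80 x 70 x 35 mm) with a black screen. Pressed straight down.
- boat: Bystander: square white weighing boat, 70 x 70 x 22 mm, origin at the centre of its underside. Leave alone.
- bottle: Bystander: white jar, 68 mm across, 150 mm high, origin at the centre of its underside. Leave alone.
- beaker: Bystander: glass beaker, 70 mm across, 90 mm high, origin at the centre of its underside. Leave alone.
- spatula: Bystander: steel spatula, 170 mm long, lying flat. Leave alone.
Things that resemble listed ones, but are neither listed nor needed, are in the scene too. What is shaped like the sample but purple or red is not meant.

How it is judged:
On the way, in this order (a step that is already met when the one before it is completed fails the run):
1. the master is under the spindle and pressed home against the stop (x of master_nose in the frame of gauge between 0.025 and 0.066 m and y of master_nose in the frame of gauge between -0.004 and 0.004 m and angle between the x axis of master and the x axis of gauge, either way round below 0.06 rad and angle between master's own z axis and vertical below 0.06 rad and value of joint spindle above 0.003 m and contact force between master and gauge above 6 N), for 0.2 s.
2. the zero key is pressed while the master stays home, let go (x of master_nose in the frame of gauge between 0.025 and 0.066 m and y of master_nose in the frame of gauge between -0.004 and 0.004 m and angle between the x axis of master and the x axis of gauge, either way round below 0.06 rad and angle between master's own z axis and vertical below 0.06 rad and value of joint spindle above 0.003 m and value of joint zero_key above 0.004 m and contact force between the fingers and master below 0.1 N), for 0.04 s.
3. the master lies released on the mat (x of master in the frame of mat between -0.08 and 0.08 m and y of master in the frame of mat between -0.042 and 0.042 m and height (world z) of master below 0.012 m and angle between master's own z axis and vertical below 0.08 rad and contact force between the fingers and master below 0.1 N), for 0.2 s.
4. the sample is under the spindle and pressed home against the stop (x of sample_nose in the frame of gauge between 0.025 and 0.066 m and y of sample_nose in the frame of gauge between -0.004 and 0.004 m and angle between the x axis of sample and the x axis of gauge, either way round below 0.06 rad and angle between sample's own z axis and vertical below 0.06 rad and value of joint spindle above 0.006 m and contact force between sample and gauge above 6 N), for 0.2 s.
At the end, for the whole second after the job is handed in: The sample lies flat under the lifted spindle (lift over 6 mm), nose 25 to 66 mm beyond its axis, within 4 mm of the centre line and 0.06 rad; the master lies flat, its middle on the mat (within 80 mm along, 42 mm across of its centre); both released, at rest; key up (all of step 3 and x of sample_nose in the frame of gauge between 0.025 and 0.066 m and y of sample_nose in the frame of gauge between -0.004 and 0.004 m and angle between the x axis of sample and the x axis of gauge, either way round below 0.06 rad and angle between sample's own z axis and vertical below 0.06 rad and value of joint spindle above 0.006 m and contact force between the fingers and sample below 0.1 N and linear speed of each of sample, master below 0.01 m/s and value of joint zero_key below 0.002 m); the robot touches nothing.
It fails at once if more than 15 N between the master and the gauge's stop and spindle (contact force between master and gauge above 15 N).
It fails at once if more than 15 N between the sample and the gauge's stop and spindle (contact force between sample and gauge above 15 N).
It fails at once if the zero key pressed without the master home under the spindle (value of joint zero_key above 0.003 m and not (x of master_nose in the frame of gauge between 0.025 and 0.066 m and y of master_nose in the frame of gauge between -0.004 and 0.004 m and angle between the x axis of master and the x axis of gauge, either way round below 0.06 rad and angle between master's own z axis and vertical below 0.06 rad and value of joint spindle above 0.003 m)).
It fails at once if a bystander moved by more than 15 mm (distance of any of boat, bottle, beaker, spatula from where it was at the start of the episode above 0.015 m).
It also fails if it takes over 72 s, if anything falls off the work surface, if the arm or the gripper's body presses on something with over 40 N, if the wrist force passes 120 N, or if a joint passes its speed limit or range.

### The arm

A 6-joint arm with a two-finger parallel gripper is mounted at the origin on the work surface. World frame = base frame: x ahead of the robot, y to its left, z up, the work surface at z = 0. Lengths are in m, angles in rad, forces in N, time in s.
With the tool pointing down it reaches from about 0.2 to 0.875 m from the base axis. Payload 3.4 kg.
Tool frame: the origin (TCP) lies midway between the tips of the shut fingers; the grasp point (between the pads) lies 19 mm behind it (ctrl.grip_depth is the distance from the TCP to the grasp point, in m); z points along the fingers, x is the direction in which the jaws open and shut, and the axes are right-handed (so a half turn about z gives the same grasp; the last joint's range is limited). The gripper opens to 94 mm and grips with 3 to 60 N. Pads are 16 mm wide; open, the fingers measure 119 mm over their backs; the gripper's body (75 mm by 177 mm) begins 78 mm behind the grasp point.
Start: joints at [-0.121, 0.276, 1.505, -0, 1.361, -0.121], TCP at [0.575, -0, 0.205] pointing down, gripper open.
Joint ranges: [-2.89, 2.89], [-0.75, 2.08], [0.22, 2.7], [-1.18, 4.32], [0.11, 2.71], [-2.7, 2.7]. Speed limits (rad/s): [2.57, 2.57, 3.14, 3.14, 3.14, 3.14].

### API

Orientations are given as a unit quaternion [x, y, z, w].
In Python, from cell import ctrl gives the robot as it stands. The module is installed in compiled form; this text tells all that it offers.
- The arm moves only by the tool move_arm, never from a script. Its argument "rows" is one flat list of numbers, 5 for each row, row after row: the finger opening in mm, from 0 to 94, then the shift along the tool's x, y, z in mm, then the turn about the tool's z in degrees. In form: [hand, tx, ty, tz, yaw, hand, tx, ty, tz, yaw, ...]. A call has 1 to 8 rows; each row is the pose to reach, as a shift and turn from the pose commanded when the call began, along the tool's axes at that moment; what a row does not reach only later rows make up. A row lasts 1/8 s, in which the tool goes at most 62.5 mm and 10.7 degrees, less where a joint would pass 70% of its speed; a pose out of reach is approached as far as the arm can. A call with a gripper value outside its range is refused whole. The fingers move at their own pace and stop on an object; "force" is the grip in N (left out, the last holds). Time passes only in rows, so rows that repeat a pose let the fingers close. It gives the time, the measured TCP pose, the force and the opening at its end, in the units of the state.
- ctrl.sense(): the state, without advancing time (a new reading comes with each control period).
- ctrl.capture(name): name is "scene" or "side" or "wrist"; returns a dict with "image" (480x640x3 uint8, red, green, blue), "fx", "fy", "cx", "cy" (pixels), "origin" and "rotation" of the camera in the world. Camera axes: x right, y down, z forward; pixel columns grow to the right and rows downward; lengths in m; the calibration is good to about 2 mm. A picture is of the moment at which its call begins. There is no depth.
- ctrl.close_job(): hands the job in, once; it reports no verdict.
The state is a dict: "t": time; "joint_pos": joint angles; "joint_vel": joint speeds; "tau": joint torques, N m; "position": TCP position; "tcp_rot": TCP orientation; "ft_force": force on the tool from outside, world axes, zero at the start; "ft_torque": the same for the moment, N m; "finger_gap": finger opening in m.
Only numpy, scipy, OpenCV 4.12 (cv2) and the standard library are available. Lean on these libraries where they do the work, as an engineer would, in place of code of your own. Each camera call takes 0.05 s, during which the arm holds its last target. There are 200 camera calls.

## Working session

There is one attempt and no reset: what is moved stays moved. The work goes in short steps, Python scripts to look and compute and a tool call to move; the robot and the scene stay as the last step left them, time stands still between calls to the robot, and variables do not carry over. Pictures are saved under pics/ and viewed, about 8 in all and at most 12, crops included, and the job is handed in when it is done.

Besides the shell and the picture viewer there is one more tool, called after "Request:" by a JSON object that holds its "name" and its "arguments". move_arm: Moves the arm, as the interface text tells. Its arguments: {"type":"object","properties":{"rows":{"type":"array"},"force":{"type":"number"}},"required":["rows"]}

```bash
mkdir -p pics
cat > h.py <<'E'
import numpy as np, cv2
from cell import ctrl
def cap(name,save=None):
    c=ctrl.capture(name)
    c['R']=np.array(c['rotation']); c['o']=np.array(c['origin'])
    if c['R'].shape!=(3,3):
        from scipy.spatial.transform import Rotation as Ro
        c['R']=Ro.from_quat(c['R']).as_matrix()
    if save: cv2.imwrite('pics/'+save,c['image'][:,:,::-1])
    np.savez(''+name+'_last.npz',image=c['image'],R=c['R'],o=c['o'],k=[c['fx'],c['fy'],c['cx'],c['cy']])
    return c
def load(name):
    d=np.load(''+name+'_last.npz'); k=d['k']
    return dict(image=d['image'],R=d['R'],o=d['o'],fx=k[0],fy=k[1],cx=k[2],cy=k[3])
def ray(c,u,v): 
    d=c['R']@np.array([(u-c['cx'])/c['fx'],(v-c['cy'])/c['fy'],1.]); return d/np.linalg.norm(d)
def onz(c,u,v,z):
    d=ray(c,u,v); return c['o']+d*(z-c['o'][2])/d[2]
def two(c1,p1,c2,p2):
    a,b=ray(c1,*p1),ray(c2,*p2); A=np.stack([a,-b],1)
    s=np.linalg.lstsq(A,c2['o']-c1['o'],rcond=None)[0]
    q1,q2=c1['o']+a*s[0],c2['o']+b*s[1]; return (q1+q2)/2,np.linalg.norm(q1-q2)
def proj(c,P):
    q=c['R'].T@(np.array(P)-c['o']); return np.array([c['fx']*q[0]/q[2]+c['cx'],c['fy']*q[1]/q[2]+c['cy']])
E
python3 - <<'E'
from h import *
for n in('scene','side','wrist'):
    c=cap(n,n+'0.png'); print(n,c['o'].round(3),c['R'].round(3).tolist(),c['fx'],c['cx'],c['cy'])
s=ctrl.sense(); print({k:np.round(v,3).tolist() for k,v in s.items()}, ctrl.grip_depth)
E
```

```text
scene [0.218 0.944 0.934] [[-0.953, -0.201, 0.226], [-0.303, 0.641, -0.705], [-0.004, -0.74, -0.672]] 596.3776938412741 315.8197360098654 248.31221048852328
side [ 0.147 -0.901  1.28 ] [[0.94, -0.255, 0.227], [-0.341, -0.727, 0.596], [0.013, -0.637, -0.77]] 602.1311598696745 318.87272407125874 236.7832316566476
wrist [0.575 0.085 0.384] [[1.0, -0.001, -0.002], [-0.001, -0.958, -0.287], [-0.001, 0.287, -0.958]] 351.557114396128 317.9118825400644 237.96475617750409
{'t': 0.15, 'joint_pos': [-0.121, 0.276, 1.506, -0.0, 1.361, -0.121], 'joint_vel': [-0.0, -0.001, -0.004, 0.0, -0.0, -0.0], 'tau': [0.002, -40.493, -23.743, 0.07, 0.032, -0.0], 'position': [0.575, 0.0, 0.205], 'tcp_rot': [1.0, 0.0, -0.001, -0.0], 'ft_force': [0.459, -0.377, 0.272], 'ft_torque': [0.024, -0.029, 0.002], 'finger_gap': 0.094} 0.0188
```

View pics/scene0.png

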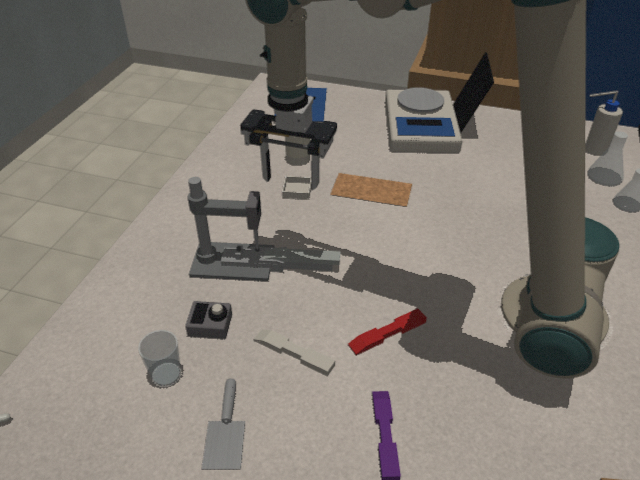

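View pics/side0.png

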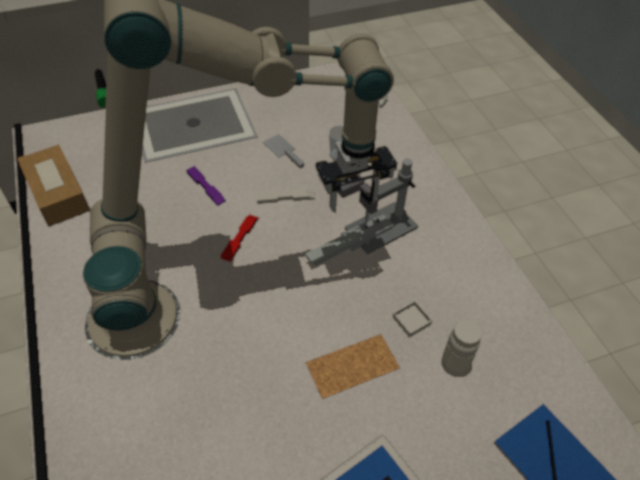

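View pics/wrist0.png

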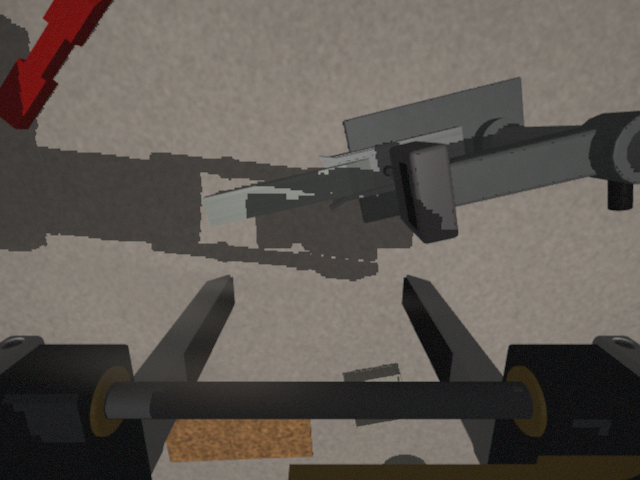

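Three pictures viewed. In the scene view the gauge column top is at (196,181), the master tail at (340,262), the key at (217,310), the white sample runs (257,336)–(333,366), and the mat is at (371,189). In the side view the column top is at (407,163), the tail at (312,258) and the mat at (352,366). In the wrist view the master tail is at (205,210), lying along the gauge with a slight yaw.

Run:
```python
from h import *
S,D,W=load('scene'),load('side'),load('wrist')
print('coltop',two(S,(196,181),D,(407,163)))
print('tail',two(S,(340,262),D,(312,258)),'wrist onz .038',onz(W,205,210,.038))
print('colaxis z.227',onz(S,196,181,.227),'bench',onz(S,206,262,.02))
print('key',onz(S,217,310,.045))
print('mat',two(S,(371,189),D,(352,366)))
for p in[(257,336),(333,366)]: print('sample',onz(S,*p,.01))
# masks
im=cv2.cvtColor(D['image'],cv2.COLOR_RGB2HSV)
for n,c in(('scene',S),('side',D)):
    h=cv2.cvtColor(c['image'],cv2.COLOR_RGB2HSV)
    m=cv2.inRange(h,(5,90,90),(20,255,255)); k=cv2.connectedComponentsWithStats(m)
    for i in np.argsort(-k[2][1:,4])[:3]+1: print(n,k[2][i],k[3][i].round(1), onz(c,*k[3][i],.003))
# crops
a=S['image'][150:450,140:440,::-1]; a=cv2.resize(a,(600,600),interpolation=cv2.INTER_CUBIC)
cv2.imwrite('pics/crop1.png',a)
```

```text
coltop (array([0.75338119, 0.07375363, 0.22061914]), np.float64(0.00015947413223503775))
tail (array([0.46837236, 0.01021325, 0.02002368]), np.float64(0.013678224964856486)) wrist onz .038 [0.46090379 0.01028243 0.038     ]
colaxis z.227 [0.74849951 0.08157808 0.227     ] bench [0.74602381 0.10114517 0.02      ]
key [0.65054471 0.24428627 0.045     ]
mat (array([ 0.46486209, -0.30417117, -0.00397135]), np.float64(0.0026408109587993758))
sample [0.56277035 0.25612844 0.01      ]
sample [0.39828528 0.28070108 0.01      ]
scene [ 331  173   81   33 1715] [371.7 189.1] [ 0.4625153  -0.29540627  0.003     ]
scene [410  35  61  45 513] [433.6  66.7] [ 0.42511495 -1.05465263  0.003     ]
scene [493  77  26  10 173] [506.   81.6] [ 0.17576612 -1.01481928  0.003     ]
side [ 306  335   93   63 3196] [351.6 365.6] [ 0.46120044 -0.30627007  0.003     ]
side [  18  145   64   64 1819] [ 49.2 176.6] [-0.15632501  0.57109548  0.003     ]
side [239 226   1   2   2] [239.  226.5] [0.32494464 0.19555002 0.003     ]
```

View pics/crop1.png

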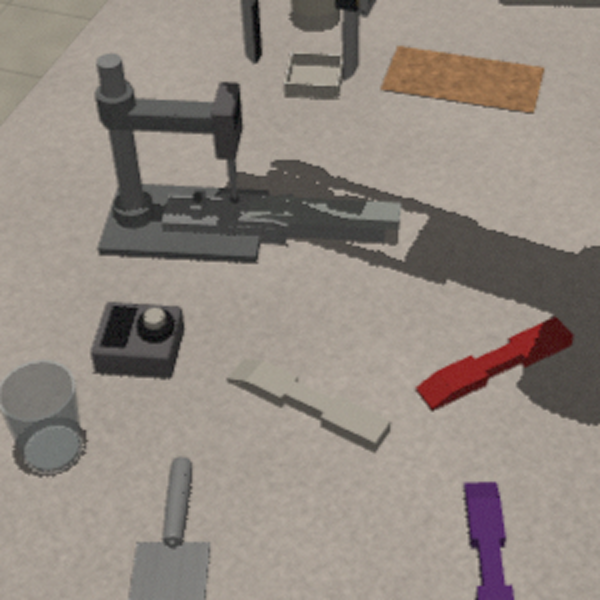

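Four pictures viewed. The crop shows the sample nose at scene (254,339) and its tail at (331,368). The key top is at (217,309), the spindle comes down at about (257,248), and the master tail is at (331,258). I'll go for a close wrist look along the runway.

Request:
{"name": "move_arm", "arguments": {"rows": [94,-40,-3,0,-10,94,-80,-6,0,-20,94,-121,-9,0,-30,94,-121,-9,0,-40,94,-121,-9,0,-50,94,-121,-9,0,-60,94,-121,-9,0,-70,94,-121,-9,0,-80]}}

```text
t: 1.15
position: [0.4538, 0.009, 0.2053]
tcp_rot: [0.764, 0.645, -0.0, -0.0]
ft_force: [-0.3, -0.1, 0.2]
finger_gap: 0.0936
```

Request:
{"name": "move_arm", "arguments": {"rows": [0,0,0,0,-10,0,0,0,0,-20,0,0,0,0,-22,0,0,0,0,-22]}}

```text
t: 1.65
position: [0.4539, 0.009, 0.2054]
tcp_rot: [0.63, 0.777, -0.0, -0.0]
ft_force: [0.6, -0.4, -0.0]
finger_gap: 0.0573
```

Run:
```python
from h import *
c=cap('wrist','wrist1.png'); print(c['o'],c['R'].round(3).tolist())
s=ctrl.sense(); print({k:np.round(v,3).tolist() for k,v in s.items()})
for P in [(0.64,.049,.025),(0.753,.074,.22),(.466,.012,.038),(.56,.256,.016),(.4,.28,.016),(.65,.244,.045)]: print(P,proj(c,P))
```

```text
[ 0.37159621 -0.00785124  0.3845093 ] [[-0.205, 0.938, 0.281], [0.979, 0.196, 0.059], [-0.0, 0.287, -0.958]]
{'t': 1.7, 'joint_pos': [-0.134, 0.092, 1.742, 0.0, 1.307, -1.912], 'joint_vel': [-0.001, -0.001, -0.003, -0.002, 0.0, -0.004], 'tau': [-0.001, -28.841, -23.194, -0.039, 0.066, -0.008], 'position': [0.454, 0.009, 0.205], 'tcp_rot': [0.63, 0.777, -0.0, -0.0], 'ft_force': [0.267, 0.208, 0.953], 'ft_torque': [0.101, -0.054, -0.036], 'finger_gap': 0.053}
(0.64, 0.049, 0.025) [318.54187205 370.40589122]
(0.753, 0.074, 0.22) [320.63363158 663.33680184]
(0.466, 0.012, 0.038) [318.05430008 230.91433806]
(0.56, 0.256, 0.016) [501.20983739 340.07740175]
(0.4, 0.28, 0.016) [574.68626052 216.67775295]
(0.65, 0.244, 0.045) [477.24081307 416.78808371]
```

View pics/wrist1.png

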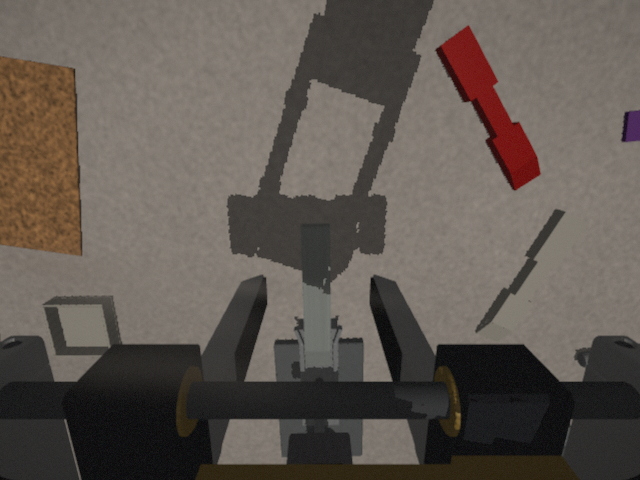

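Picture 5 (wrist): the master tail edge is at row ~223, columns 302–330, and the bar runs straight down the image, so my yaw estimate is good. The flared rail mouths are near (300–340, 320). The sample's tail is near (563,210) and its nose near (480,330).

Run:
```python
from h import *
c=load('wrist'); g=cv2.cvtColor(c['image'],cv2.COLOR_RGB2GRAY).astype(float)
gx=np.abs(cv2.Sobel(cv2.GaussianBlur(g,(3,3),0),-1,1,0))
L=[];R=[]
for v in list(range(228,316,6)):
    l=292+np.argmax(gx[v,292:314]); r=318+np.argmax(gx[v,318:340]); L.append((v,l));R.append((v,r))
print(L);print(R)
gy=cv2.Sobel(cv2.GaussianBlur(g,(3,3),0),-1,0,1)
print('tail rows',[(u,210+np.argmax(np.abs(gy[210:240,u]))) for u in range(304,330,4)])
for v in (226,):
  print(onz(c,316,v,.038))
# sample crop enlarged w/ contrast + scene
a=c['image'][190:350,450:610,::-1]; a=cv2.resize(a,(400,400),interpolation=cv2.INTER_CUBIC)
a=np.clip((a.astype(float)-60)*2,0,255).astype(np.uint8)
S=load('scene')['image'][320:380,240:345,::-1]; b=cv2.resize(S,(400,228),interpolation=cv2.INTER_CUBIC)
b=np.clip((b.astype(float)-60)*1.4,0,255).astype(np.uint8)
cv2.imwrite('pics/samp.png',np.hstack([a,np.vstack([b,np.zeros((172,400,3),np.uint8)])]))
```

```text
[(228, np.int64(300)), (234, np.int64(301)), (240, np.int64(301)), (246, np.int64(301)), (252, np.int64(300)), (258, np.int64(301)), (264, np.int64(301)), (270, np.int64(302)), (276, np.int64(302)), (282, np.int64(302)), (288, np.int64(302)), (294, np.int64(302)), (300, np.int64(303)), (306, np.int64(303)), (312, np.int64(303))]
[(228, np.int64(329)), (234, np.int64(330)), (240, np.int64(330)), (246, np.int64(330)), (252, np.int64(330)), (258, np.int64(330)), (264, np.int64(330)), (270, np.int64(327)), (276, np.int64(337)), (282, np.int64(330)), (288, np.int64(330)), (294, np.int64(330)), (300, np.int64(330)), (306, np.int64(330)), (312, np.int64(331))]
tail rows [(304, np.int64(223)), (308, np.int64(223)), (312, np.int64(223)), (316, np.int64(223)), (320, np.int64(223)), (324, np.int64(223)), (328, np.int64(223))]
[0.4613429 0.0088879 0.038    ]
```

View pics/samp.png

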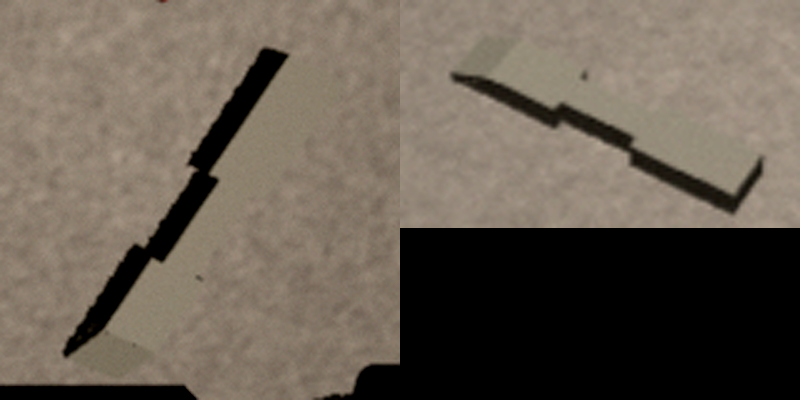

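Picture 6 (crops): in wrist pixels the sample's left top edge has its tail corner at (565,212), waist edge (537,262)–(515,294) and nose bottom-left corner at (477,331). The nose points toward the gauge end.

Run:
```python
from h import *
c=load('wrist');S=load('scene')
a=(onz(c,300.5,228,.038)+onz(c,329.8,228,.038))/2; b=(onz(c,302.9,309,.038)+onz(c,330.6,309,.038))/2
print('w',np.linalg.norm(onz(c,300.5,228,.038)-onz(c,329.8,228,.038)),np.linalg.norm(onz(c,302.9,309,.038)-onz(c,330.6,309,.038)))
d=b-a; print('master dir',np.degrees(np.arctan2(d[1],d[0])),'tail',onz(c,315.4,223,.038),a,b)
# heights by two views: tail top corners (scene crop pts/2+ (140,150))
print('tail corner R/L tri', two(c,(330,223),S,(140+388/2,150+221/2)), two(c,(301,223),S,(140+402/2,150+205/2)))
sp=lambda x,y:(450+x/2.5,190+y/2.5); sc=lambda x,y:(240+(x-400)/400*105,320+y/400*105)
tc,nc=sp(288,55),sp(67,353)
print('samp tail L',onz(c,*tc,.016),'nose L bottom',onz(c,*nc,0.0))
P,Q=onz(c,*tc,.016),onz(c,*nc,.0); d=(Q-P)[:2]; print('len',np.linalg.norm(d),np.degrees(np.arctan2(d[1],d[0])))
for p in[(210,170),(218,180),(163,260),(150,258),(105,325)]: print(onz(c,*sp(*p),.016))
# scene points: near tail corner top (735,195), far tail (762,157), nose tips
print('scene tail',onz(S,*sc(735,195),.016),onz(S,*sc(762,157),.016),'nose near',onz(S,*sc(452,75),.0))
# tri: nose bottom? near steps
print('key scene',onz(S,140+154/2,150+318/2,.048), 'boat',onz(S,140+315/2,150+80/2,.0))
```

```text
w 0.029897662127377524 0.030345745988164183
master dir 12.771561144726435 tail [0.45838288 0.00765129 0.038     ] [0.46358564 0.00846724 0.038     ] [0.55319104 0.02877832 0.038     ]
tail corner R/L tri (array([0.46483711, 0.02325363, 0.03024096]), np.float64(0.014812503955940174)) (array([ 0.46385194, -0.00663849,  0.03133083]), np.float64(0.0014456133858480875))
samp tail L [0.39727221 0.26795338 0.016     ] nose L bottom [0.56243446 0.2333896  0.        ]
len 0.16874010353744465 -11.8198054102884
[0.45342258 0.25501134 0.016     ]
[0.45716601 0.26030313 0.016     ]
[0.49927636 0.25045721 0.016     ]
[0.49954574 0.24424648 0.016     ]
[0.53659561 0.23589807 0.016     ]
scene tail [0.40279099 0.29919841 0.016     ] [0.39658677 0.27321256 0.016     ] nose near [0.56936913 0.25946692 0.        ]
key scene [0.65020245 0.24421038 0.048     ] boat [ 6.47366666e-01 -2.37869176e-01  1.11022302e-16]
```

Request:
{"name": "move_arm", "arguments": {"rows": [0,-2.6,-26,60,-0.9,0,-2.6,-26,120,-0.9,0,-2.6,-26,165,-0.9,0,-2.6,-26,176,-0.9,0,-2.6,-26,176,-0.9], "force": 30}}

```text
t: 2.33
position: [0.4297, 0.001, 0.0297]
tcp_rot: [0.623, 0.782, -0.0, -0.0]
ft_force: [0.4, 0.4, 0.5]
finger_gap: 0.0032
```

```bash
cat >> h.py <<'E'
def st():
    s=ctrl.sense(); q=s['tcp_rot']; p=np.array(s['position']); f=np.array(s['ft_force'])
    yd=2*np.arctan2(q[1],q[0])-np.pi/2; ty=np.array([np.cos(yd),np.sin(yd),0]); tx=np.array([-ty[1],ty[0],0])
    print('t',round(s['t'],2),'p',p.round(4),'ydir',round(np.degrees(yd),2),'F_ty',round(f@ty,2),'F_tx',round(f@tx,2),'Fz',round(f[2],2),'gap',round(s['finger_gap'],4),
      'gauge-x rel tail0',round((p-np.array([.4584,.0077,0]))@np.array([.9753,.2210,0])*1000,1)); return s,tx,ty
def to(P,ydeg=None):
    s,tx,ty=st(); d=np.array(P)-np.array(s['position']); q=s['tcp_rot']; yd=np.degrees(2*np.arctan2(q[1],q[0])-np.pi/2)
    print('move mm',(np.array([d@tx,d@ty,-d[2]])*1000).round(1),'yaw',None if ydeg is None else round(yd-ydeg,2))
E
python3 - <<'E'
from h import *
st()
E
```

```text
t 2.33 p [0.4297 0.001  0.0297] ydir 12.87 F_ty 0.49 F_tx 0.27 Fz 0.49 gap 0.0032 gauge-x rel tail0 -29.5
```

Request:
{"name": "move_arm", "arguments": {"rows": [0,0,10,0,0,0,0,18,0,0,0,0,22,0,0,0,0,27,0,0,0,0,32,0,0,0,0,37,0,0,0,0,41,0,0,0,0,44,0,0]}}

```text
t: 3.32
position: [0.4722, 0.0109, 0.0294]
tcp_rot: [0.623, 0.782, -0.0, -0.0]
ft_force: [-0.7, -1.2, 0.1]
finger_gap: 0.0006
```

Run:
```python
from h import *
st()
```

```text
t 3.33 p [0.4722 0.0109 0.0294] ydir 12.9 F_ty -0.91 F_tx -1.03 Fz 0.14 gap 0.0006 gauge-x rel tail0 14.2
```

Request:
{"name": "move_arm", "arguments": {"rows": [0,0,3,0,0,0,0,6,0,0,0,0,8,0,0]}}

```text
t: 3.7
position: [0.4789, 0.0127, 0.0293]
tcp_rot: [0.623, 0.782, -0.001, -0.001]
ft_force: [-1.9, -0.9, 0.8]
finger_gap: 0.0004
```

Run:
```python
from h import *
st()
c=load('scene'); G=np.array([.640,.0489,0]);u=np.array([.9753,.2210,0]);v=np.array([-.2210,.9753,0])
for nm,p,z in[('stop?',(198,197),.04),('spindle tip',(235,199),.033),('rwyend',(165,228),.025),('rwy near tailR',(388,242),.025)]:
    q=onz(c,140+p[0]/2,150+p[1]/2,z)-G; print(nm,(q@u*1000).round(1),(q@v*1000).round(1))
```

```text
t 3.7 p [0.4789 0.0127 0.0293] ydir 12.91 F_ty -2.04 F_tx -0.45 Fz 0.79 gap 0.0004 gauge-x rel tail0 21.1
stop? 43.9 -1.0
spindle tip 3.9 -8.6
rwyend 75.4 36.0
rwy near tailR -171.2 38.2
```

Request:
{"name": "move_arm", "arguments": {"rows": [0,0,2,0,0,0,0,4,0,0,0,0,5,0,0,0,0,6,0,0]}}

```text
t: 4.2
position: [0.4856, 0.014, 0.0294]
tcp_rot: [0.623, 0.782, -0.0, -0.0]
ft_force: [-1.8, -0.7, -2.6]
finger_gap: 0.0002
```

Run:
```python
from h import *
st()
```

```text
t 4.2 p [0.4856 0.014  0.0294] ydir 12.9 F_ty -1.91 F_tx -0.29 Fz -2.59 gap 0.0002 gauge-x rel tail0 27.9
```

Request:
{"name": "move_arm", "arguments": {"rows": [0,0,1.5,0,0,0,0,3,0,0,0,0,3.5,0,0,0,0,4,0,0]}}

```text
t: 4.7
position: [0.49, 0.0149, 0.0296]
tcp_rot: [0.623, 0.782, 0.0, 0.0]
ft_force: [-1.8, -0.4, -0.5]
finger_gap: 0.0004
```

Request:
{"name": "move_arm", "arguments": {"rows": [0,0,0.7,0,0,0,0,1.4,0,0,0,0,2,0,0]}}

```text
t: 5.08
position: [0.4917, 0.0153, 0.0296]
tcp_rot: [0.623, 0.782, 0.0, 0.0]
ft_force: [-0.9, -0.1, 0.8]
finger_gap: 0.0007
```

Request:
{"name": "move_arm", "arguments": {"rows": [0,0,1,0,0,0,0,2,0,0,0,0,2.5,0,0]}}

```text
t: 5.45
position: [0.4941, 0.0159, 0.0295]
tcp_rot: [0.623, 0.782, 0.0, 0.0]
ft_force: [-2.0, -0.3, 1.0]
finger_gap: 0.0006
```

Request:
{"name": "move_arm", "arguments": {"rows": [0,0,1,0,0,0,0,2,0,0,0,0,2.5,0,0]}}

```text
t: 5.82
position: [0.4965, 0.0165, 0.0295]
tcp_rot: [0.623, 0.782, 0.0, 0.0]
ft_force: [-2.3, -1.2, 1.4]
finger_gap: 0.0002
```

Request:
{"name": "move_arm", "arguments": {"rows": [0,0,1,0,0,0,0,2,0,0,0,0,2.5,0,0]}}

```text
t: 6.2
position: [0.499, 0.017, 0.0295]
tcp_rot: [0.623, 0.782, 0.0, 0.0]
ft_force: [-1.5, -1.5, 0.8]
finger_gap: 0.0006
```

Request:
{"name": "move_arm", "arguments": {"rows": [0,0,1,0,0,0,0,2,0,0,0,0,2.5,0,0]}}

```text
t: 6.58
position: [0.5009, 0.0175, 0.0294]
tcp_rot: [0.623, 0.782, -0.0, -0.0]
ft_force: [-2.1, -0.1, 1.8]
finger_gap: 0.0005
```

Request:
{"name": "move_arm", "arguments": {"rows": [0,0,0.7,0,0,0,0,1.2,0,0,0,0,1.2,0,0]}}

```text
t: 6.95
position: [0.5009, 0.0176, 0.0292]
tcp_rot: [0.623, 0.782, -0.001, -0.001]
ft_force: [-5.2, -2.0, 2.6]
finger_gap: 0.0004
```

Request:
{"name": "move_arm", "arguments": {"rows": [0,0,0.6,0,0,0,0,1.2,0,0,0,0,1.2,0,0]}}

```text
t: 7.32
position: [0.5008, 0.0178, 0.029]
tcp_rot: [0.623, 0.782, -0.002, -0.002]
ft_force: [-6.6, -1.9, 4.1]
finger_gap: 0.0004
```

Run:
```python
from h import *
st()
```

```text
t 7.33 p [0.5008 0.0178 0.029 ] ydir 12.94 F_ty -6.83 F_tx -0.38 Fz 4.05 gap 0.0004 gauge-x rel tail0 43.6
```

Request:
{"name": "move_arm", "arguments": {"rows": [0,0,0.8,0,0,0,0,1.5,0,0,0,0,1.5,0,0,0,0,1.5,0,0]}}

```text
t: 7.82
position: [0.5009, 0.018, 0.0288]
tcp_rot: [0.623, 0.782, -0.003, -0.003]
ft_force: [-8.8, -3.7, 4.8]
finger_gap: 0.0005
```

Run:
```python
from h import *
st()
```

```text
t 7.83 p [0.5009 0.018  0.0288] ydir 12.95 F_ty -9.42 F_tx -1.6 Fz 4.81 gap 0.0005 gauge-x rel tail0 43.7
```

Request:
{"name": "move_arm", "arguments": {"rows": [0,0,0.5,0,0,0,0,0.5,0,0,0,0,0.5,0,0,0,0,0.5,0,0,0,0,0.5,0,0]}}

```text
t: 8.45
position: [0.5009, 0.018, 0.0288]
tcp_rot: [0.623, 0.782, -0.003, -0.003]
ft_force: [-8.9, -3.3, 4.7]
finger_gap: 0.0001
```

Run:
```python
from h import *
st()
```

```text
t 8.45 p [0.5009 0.018  0.0288] ydir 12.96 F_ty -9.4 F_tx -1.2 Fz 4.75 gap 0.0001 gauge-x rel tail0 43.7
```

Request:
{"name": "move_arm", "arguments": {"rows": [0,0,0.4,0,0,0,0,0.8,0,0,0,0,0.8,0,0,0,0,0.8,0,0,0,0,0.8,0,0]}}

```text
t: 9.07
position: [0.5008, 0.0181, 0.0286]
tcp_rot: [0.623, 0.782, -0.004, -0.004]
ft_force: [-10.9, -4.3, 5.5]
finger_gap: 0.0008
```

Run:
```python
from h import *
st()
```

```text
t 9.07 p [0.5008 0.0181 0.0286] ydir 12.97 F_ty -11.61 F_tx -1.72 Fz 5.46 gap 0.0008 gauge-x rel tail0 43.7
```

Request:
{"name": "move_arm", "arguments": {"rows": [0,0,-8,0,0,0,0,-20,0,0,0,0,-24,-50,0,0,30,-24,-100,0,0,90,-24,-130,0,0,150,20,-130,0,0,170,60,-130,0,0,170,90,-130,0]}}

```text
t: 10.07
position: [0.558, 0.208, 0.1601]
tcp_rot: [0.622, 0.783, 0.002, 0.001]
ft_force: [1.2, 0.9, -0.9]
finger_gap: 0.0003
```

Request:
{"name": "move_arm", "arguments": {"rows": [0,0,0,0,0]}}

```text
t: 10.2
position: [0.5581, 0.2056, 0.1592]
tcp_rot: [0.623, 0.782, 0.001, 0.001]
ft_force: [-1.2, -0.4, -1.6]
finger_gap: 0.0006
```

Run:
```python
from h import *
st()
c=cap('wrist','wrist2.png'); np.savez('w2.npz',**{k:c[k] for k in('image','R','o')})
for P in [(.65,.244,.045),(.56,.24,.0),(.4,.28,.016),(.5,.018,.03)]: print(P,proj(c,P))
```

```text
t 10.2 p [0.5581 0.2056 0.1592] ydir 12.95 F_ty -1.3 F_tx -0.1 Fz -1.59 gap 0.0006 gauge-x rel tail0 140.9
(0.65, 0.244, 0.045) [335.50824075 332.71288426]
(0.56, 0.24, 0.0) [350.81328962 229.9519411 ]
(0.4, 0.28, 0.016) [446.89380615  64.99436214]
(0.5, 0.018, 0.03) [112.15919075 113.93244519]
```

View pics/wrist2.png

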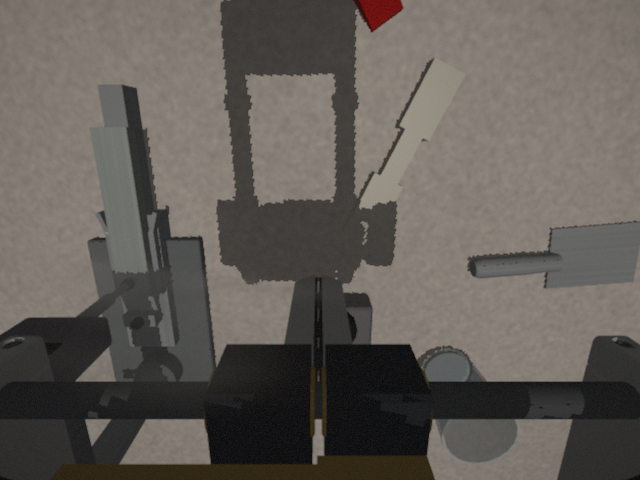

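Picture 7 (wrist): the sample tail corners are at (434,58) and (465,74), nose near (362,205). The readout box edge shows at (370,295) and the key is hidden behind the fingers near (335,325), as predicted. The master sits under the spindle on the left. I'll shift sideways to uncover the key.

Request:
{"name": "move_arm", "arguments": {"rows": [0,-50,-30,0,0,0,-50,-40,0,0,0,-50,-40,0,0]}}

```text
t: 10.62
position: [0.5269, 0.1465, 0.16]
tcp_rot: [0.624, 0.782, 0.0, -0.0]
ft_force: [-0.8, 0.8, 0.3]
finger_gap: 0.0007
```

Run:
```python
from h import *
st()
c=cap('wrist','wrist3.png'); S=load('scene')
P=(.65,.244,.045); uv=proj(c,P); print('pred',uv)
h=cv2.cvtColor(c['image'],cv2.COLOR_RGB2HSV); u,v=uv.astype(int)
a=c['image'][v-45:v+45,u-50:u+50,::-1]; 
for n,cc,w in(('w',c,uv),('s',S,(217,309))):
    u,v=int(w[0]),int(w[1]); r=40 if n=='w' else 14
    g=cv2.cvtColor(cc['image'],cv2.COLOR_RGB2GRAY)[v-r:v+r,u-r:u+r]
    m=(g>105).astype(np.uint8); k=cv2.connectedComponentsWithStats(m)
    for i in range(1,k[0]): 
        if k[2][i,4]>8: print(n,k[2][i]+[u-r,v-r,0,0,0],k[3][i]+[u-r,v-r])
A=cv2.resize(c['image'][150:390,150:550,::-1],(800,480)); cv2.imwrite('pics/w3c.png',A)
```

```text
t 10.62 p [0.5269 0.1465 0.16  ] ydir 12.81 F_ty -0.58 F_tx 0.91 Fz 0.28 gap 0.0007 gauge-x rel tail0 97.5
pred [386.41516629 371.16103691]
w [414 331  12  43 264] [421.85984848 347.625     ]
s [203 295  28  17 285] [216.94736842 300.51929825]
```

View pics/w3c.png

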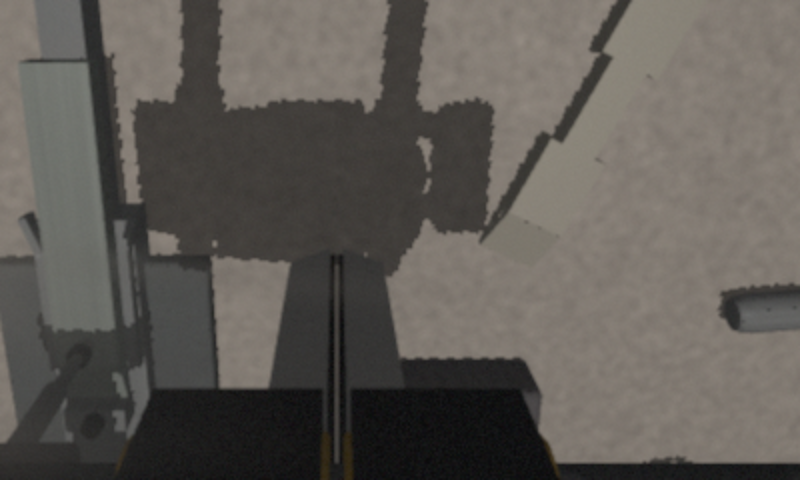

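Picture 8: the readout box front edge is at row ~329 with its corner at (412,329); the key is still under the gripper, so I'll go further forward. The sample nose tip edge runs (391,271)–(415,282).

Request:
{"name": "move_arm", "arguments": {"rows": [0,0,60,0,0,0,0,80,0,0,0,0,80,0,0]}}

```text
t: 11.05
position: [0.6075, 0.1658, 0.1589]
tcp_rot: [0.623, 0.782, 0.0, -0.0]
ft_force: [-0.3, 0.2, -0.8]
finger_gap: 0.0004
```

Run:
```python
from h import *
w3=load('wrist'); print('box corner',onz(w3,412,329,.035))
print('sample nose edge bottom',onz(w3,391,271,0),onz(w3,415,282,0))
st()
c=cap('wrist','wrist4.png'); S=load('scene')
P=(.65,.244,.045); uv=proj(c,P); print('pred',uv)
for n,cc,w in(('w',c,uv),('s',S,(217,309))):
    u,v=int(w[0]),int(w[1]); r=45 if n=='w' else 12
    g=cv2.cvtColor(cc['image'],cv2.COLOR_RGB2GRAY)[v-r:v+r,u-r:u+r]
    print(n,g[::5,::5].tolist() if n=='w' else g[::2,::2].tolist())
```

```text
box corner [0.60457401 0.25899842 0.035     ]
sample nose edge bottom [0.56248633 0.23268258 0.        ] [5.68863038e-01 2.60645302e-01 5.55111512e-17]
t 11.05 p [0.6075 0.1658 0.1589] ydir 12.95 F_ty -0.28 F_tx 0.27 Fz -0.84 gap 0.0004 gauge-x rel tail0 180.4
pred [390.48068053 295.35446101]
w [[71, 74, 69, 72, 69, 69, 71, 71, 71, 73, 130, 138, 142, 139, 141, 138, 141, 141], [73, 73, 71, 69, 70, 73, 70, 69, 69, 71, 134, 143, 145, 142, 135, 142, 143, 142], [71, 69, 39, 39, 40, 41, 37, 37, 37, 39, 39, 38, 41, 43, 42, 130, 147, 139], [69, 55, 40, 38, 38, 35, 40, 39, 40, 39, 42, 40, 43, 39, 45, 38, 142, 138], [73, 57, 38, 45, 45, 42, 42, 40, 40, 40, 42, 42, 70, 69, 67, 71, 66, 138], [69, 49, 41, 43, 45, 89, 42, 20, 11, 23, 10, 10, 87, 86, 84, 86, 79, 138], [66, 44, 42, 40, 62, 88, 18, 13, 20, 14, 13, 13, 21, 85, 86, 84, 74, 136], [71, 45, 44, 48, 89, 79, 27, 33, 29, 59, 64, 34, 23, 19, 86, 85, 80, 142], [140, 45, 44, 88, 91, 37, 33, 31, 69, 137, 124, 126, 30, 31, 85, 85, 95, 140], [133, 43, 76, 86, 87, 53, 34, 41, 134, 152, 149, 148, 110, 31, 86, 86, 122, 136], [122, 42, 62, 87, 86, 85,
[... 552 characters left out ...]
, 27, 22, 18, 24, 27, 79, 83, 140, 140]]
s [[157, 160, 157, 160, 151, 154, 153, 155, 155, 160, 160, 158], [158, 159, 155, 160, 158, 162, 155, 154, 158, 158, 155, 157], [128, 148, 150, 146, 145, 152, 156, 155, 158, 161, 157, 156], [72, 67, 89, 89, 91, 103, 111, 107, 88, 89, 103, 98], [26, 25, 89, 86, 131, 161, 161, 159, 106, 52, 95, 94], [29, 38, 77, 55, 158, 160, 159, 160, 146, 33, 52, 90], [27, 76, 47, 49, 159, 162, 161, 162, 105, 32, 27, 74], [29, 84, 26, 43, 90, 128, 136, 88, 81, 38, 20, 69], [31, 80, 23, 26, 67, 82, 85, 77, 34, 21, 23, 60], [66, 91, 25, 29, 30, 29, 26, 28, 26, 24, 14, 62], [80, 90, 39, 22, 25, 31, 33, 28, 22, 14, 34, 55], [92, 90, 90, 34, 19, 24, 13, 17, 19, 48, 88, 57]]
```

Run:
```python
from h import *
c=load('wrist');S=load('scene')
def blob(cc,u,v,ru,rv,t):
    g=cv2.cvtColor(cc['image'],cv2.COLOR_RGB2GRAY)[v-rv:v+rv,u-ru:u+ru]; k=cv2.connectedComponentsWithStats((g>t).astype(np.uint8))
    i=k[1][rv,ru]; b=k[2][i]; print(b); return np.array([b[0]+b[2]/2-.5+u-ru,b[1]+b[3]/2-.5+v-rv])
a=blob(c,396,298,16,16,105); b=blob(S,217,307,10,9,125); print(a,b,two(c,a,S,b),onz(c,*a,.045),onz(c,*a,.05))
k=onz(c,*a,.046); to([k[0],k[1],.075])
```

```text
[  3   7  23  21 373]
[ 5  6 10  8 59]
[394. 299.] [216.5 307.5] (array([0.64962023, 0.24534019, 0.05350885]), np.float64(0.0009257243925576909)) [0.65281512 0.24818242 0.045     ] [0.65064147 0.24646169 0.05      ]
t 11.1 p [0.6061 0.1655 0.1589] ydir 12.95 F_ty -1.04 F_tx 0.33 Fz 0.1 gap 0.0001 gauge-x rel tail0 178.9
move mm [69.9 63.6 83.9] yaw None
```

Request:
{"name": "move_arm", "arguments": {"rows": [0,60,55,0,0,0,69,62,40,0,0,69,62,90,0,0,69,62,94,0,0,69,62,94,0]}}

```text
t: 11.72
position: [0.6513, 0.2458, 0.0668]
tcp_rot: [0.623, 0.782, 0.0, 0.0]
ft_force: [0.5, -0.1, 0.2]
finger_gap: 0.0005
```

Request:
{"name": "move_arm", "arguments": {"rows": [0,0,0,5,0,0,0,0,10,0,0,0,0,12,0,0,0,0,12,0]}}

```text
t: 12.22
position: [0.6521, 0.2458, 0.0542]
tcp_rot: [0.623, 0.782, 0.001, 0.001]
ft_force: [0.5, 0.1, 2.0]
finger_gap: 0.0002
```

Run:
```python
from h import *
st()
```

```text
t 12.22 p [0.6521 0.2458 0.0542] ydir 12.89 F_ty 0.47 F_tx 0.01 Fz 2.05 gap 0.0002 gauge-x rel tail0 241.6
```

Request:
{"name": "move_arm", "arguments": {"rows": [0,0,0,3,0,0,0,0,5,0,0,0,0,6,0,0,0,0,6,0]}}

```text
t: 12.72
position: [0.6523, 0.2458, 0.051]
tcp_rot: [0.623, 0.782, 0.001, 0.001]
ft_force: [-1.6, -1.7, 16.3]
finger_gap: 0.0005
```

Run:
```python
from h import *
st()
```

```text
t 12.72 p [0.6523 0.2458 0.051 ] ydir 12.91 F_ty -1.97 F_tx -1.26 Fz 16.31 gap 0.0005 gauge-x rel tail0 241.7
```

Request:
{"name": "move_arm", "arguments": {"rows": [0,0,0,-20,0,0,0,0,-70,0,0,0,-62,-112,0,0,0,-124,-112,0,60,-40,-182,-112,0,60,-100,-182,-112,0,60,-160,-182,-112,0,60,-189,-182,-112,0]}}

```text
t: 13.72
position: [0.5155, 0.0187, 0.1592]
tcp_rot: [0.624, 0.781, -0.0, -0.0]
ft_force: [-0.4, 1.0, 0.1]
finger_gap: 0.0367
```

Request:
{"name": "move_arm", "arguments": {"rows": [60,0,0,0,0,60,0,0,0,0]}}

```text
t: 13.98
position: [0.5153, 0.0218, 0.159]
tcp_rot: [0.623, 0.782, -0.0, -0.001]
ft_force: [1.0, 0.1, -0.3]
finger_gap: 0.057
```

Run:
```python
from h import *
st()
c=cap('wrist','wrist5.png'); T=np.array([.4584,.0077,0]);u=np.array([.9753,.2210,0]);v=np.array([-.2210,.9753,0])
g=cv2.cvtColor(c['image'],cv2.COLOR_RGB2GRAY).astype(float); gx=np.abs(cv2.Sobel(cv2.GaussianBlur(g,(3,3),0),-1,1,0))
for r in (60,75,90,100,110):
    C=proj(c,T+u*r/1000+[0,0,.038]); A=proj(c,T+u*r/1000+v*.015+[0,0,.038]);B=proj(c,T+u*r/1000-v*.015+[0,0,.038])
    row=int(round(C[1])); e=[]
    for q in(B,A):
        x=int(round(q[0])); e.append(x-9+np.argmax(gx[row,x-9:x+10]))
    w=[(onz(c,x,row,.038)-T)@v*1000 for x in e]; print(r,row,e,np.round(w,1),'centre',np.round(np.mean(w),2))
C=proj(c,T+u*.0517+[0,0,.038]); col=int(C[0]); gy=np.abs(cv2.Sobel(cv2.GaussianBlur(g,(3,3),0),-1,0,1)); r0=int(C[1])
row=r0-15+np.argmax(gy[r0-15:r0+16,col]); print('tail pred row',C, 'found',row,(onz(c,col,row,.038)-T)@u)
```

```text
t 13.97 p [0.5153 0.0218 0.159 ] ydir 12.89 F_ty 0.98 F_tx -0.1 Fz -0.31 gap 0.057 gauge-x rel tail0 58.7
60 233 [np.int64(298), np.int64(333)] [-16.1  15. ] centre -0.54
75 249 [np.int64(299), np.int64(332)] [-15.4  14.3] centre -0.56
90 265 [np.int64(299), np.int64(333)] [-15.6  15.4] centre -0.12
100 275 [np.int64(299), np.int64(332)] [-15.8  14.6] centre -0.59
110 285 [np.int64(299), np.int64(332)] [-15.9  14.7] centre -0.61
tail pred row [316.10305331 223.97881593] found 208 0.03737770098813561
```

Request:
{"name": "move_arm", "arguments": {"rows": [60,-1.7,37,50,0,60,-1.7,37,100,0,60,-1.7,37,135,0,60,-1.7,37,141,0,60,-1.7,37,141,0,28,-1.7,37,141,0,28,-1.7,37,141,0,20,-1.7,37,141,0], "force": 35}}

```text
t: 15.02
position: [0.5531, 0.0275, 0.0194]
tcp_rot: [0.623, 0.782, 0.001, 0.001]
ft_force: [0.1, 0.9, -0.5]
finger_gap: 0.0336
```

Request:
{"name": "move_arm", "arguments": {"rows": [10,0,0,0,0,10,0,0,0,0]}}

```text
t: 15.28
position: [0.5529, 0.0275, 0.0192]
tcp_rot: [0.623, 0.782, 0.0, 0.0]
ft_force: [-1.1, 0.4, 6.6]
finger_gap: 0.0296
```

Run:
```python
from h import *
st()
```

```text
t 15.28 p [0.5529 0.0275 0.0192] ydir 12.9 F_ty -0.99 F_tx 0.59 Fz 6.57 gap 0.0296 gauge-x rel tail0 96.6
```

Request:
{"name": "move_arm", "arguments": {"rows": [10,0,-6,-1,0,10,0,-16,-1,0,10,0,-30,-1,0,10,0,-44,-1,0,10,0,-58,-1,0,10,0,-66,-1,0,10,0,-66,-1,0]}}

```text
t: 16.15
position: [0.4873, 0.0127, 0.0195]
tcp_rot: [0.623, 0.782, -0.0, -0.0]
ft_force: [0.5, -0.1, -1.0]
finger_gap: 0.0291
```

Run:
```python
from h import *
st()
```

```text
t 16.15 p [0.4873 0.0127 0.0195] ydir 12.88 F_ty 0.44 F_tx -0.21 Fz -0.99 gap 0.0291 gauge-x rel tail0 29.2
```

Request:
{"name": "move_arm", "arguments": {"rows": [50,0,0,0,0,50,0,0,0,0,50,0,18,0,0,50,0,38,0,0,50,0,38,0,0,10,0,38,0,0,10,0,38,0,0,10,0,38,0,0], "force": 40}}

```text
t: 17.15
position: [0.5244, 0.0213, 0.0194]
tcp_rot: [0.623, 0.782, -0.0, -0.0]
ft_force: [-1.0, -0.2, -0.5]
finger_gap: 0.0297
```

Request:
{"name": "move_arm", "arguments": {"rows": [10,0,0,-10,0,10,0,0,-40,0,10,0,-20,-90,0,10,0,-20,-90,0]}}

```text
t: 17.65
position: [0.5074, 0.0165, 0.1133]
tcp_rot: [0.623, 0.782, 0.002, 0.003]
ft_force: [0.2, 0.6, -1.5]
finger_gap: 0.0295
```

Run:
```python
from h import *
S=load('scene');D=load('side')
for n,c in(('scene',S),('side',D)):
    h=cv2.cvtColor(c['image'],cv2.COLOR_RGB2HSV); m=cv2.inRange(h,(5,90,90),(20,255,255)); k=cv2.connectedComponentsWithStats(m)
    i=1+np.argmax([abs(a-(1715 if n=='scene' else 3196))<1 and -0 or -abs(a-2500) for a in k[2][1:,4]])
    ii=[j for j in range(1,k[0]) if k[2][j,4] in(1715,3196)][0]
    pts=cv2.findContours((k[1]==ii).astype(np.uint8),cv2.RETR_EXTERNAL,cv2.CHAIN_APPROX_NONE)[0][0][:,0]
    w=np.array([onz(c,*p,.003)[:2] for p in pts],dtype=np.float32); print(n,cv2.minAreaRect(w))
b=proj(D,(.575,-.19,.02)); print('boat side 412,319 ->',onz(D,412,319,.011),'bottle',onz(D,458,368,0))
to((.463,-.30,.11),0)
```

```text
scene ((0.4642605185508728, -0.296489953994751), (0.1976606696844101, 0.09895289689302444), 2.787202835083008)
side ((0.46356815099716187, -0.30468493700027466), (0.19773198664188385, 0.09821539372205734), 3.1166598796844482)
boat side 412,319 -> [ 0.64695408 -0.24227278  0.011     ] bottle [ 0.69510956 -0.39419993  0.        ]
t 17.65 p [0.5074 0.0165 0.1133] ydir 12.89 F_ty 0.36 F_tx 0.52 Fz -1.48 gap 0.0295 gauge-x rel tail0 49.7
move mm [-298.6 -113.9    3.3] yaw 12.89
```

Request:
{"name": "move_arm", "arguments": {"rows": [10,-57,-21,0,0,10,-114,-43,0,0,10,-171,-64,0,3,10,-228,-86,0,6,10,-280,-106,0,10,10,-299,-113,20,10,10,-299,-113,70,10,10,-299,-113,98,10]}}

```text
t: 18.65
position: [0.4606, -0.299, 0.0084]
tcp_rot: [0.689, 0.724, -0.0, -0.002]
ft_force: [0.3, 0.4, -0.9]
finger_gap: 0.03
```

Request:
{"name": "move_arm", "arguments": {"rows": [10,0,0,5,0,10,0,0,10,0,10,0,0,10,0]}}

```text
t: 19.02
position: [0.4617, -0.2993, 0.0033]
tcp_rot: [0.689, 0.725, -0.0, -0.001]
ft_force: [-3.9, 1.0, 5.2]
finger_gap: 0.0296
```

Run:
```python
from h import *
st()
```

```text
t 19.02 p [ 0.4617 -0.2993  0.0033] ydir 2.93 F_ty -3.84 F_tx 1.24 Fz 5.15 gap 0.0296 gauge-x rel tail0 -64.6
```

Tips touch the cork lightly. I'll ease off, release and lift.

Request:
{"name": "move_arm", "arguments": {"rows": [10,0,0,-1.5,0,40,0,0,-1.5,0,50,0,0,-1.5,0,60,0,0,-1.5,0,60,0,0,-40,0,60,0,0,-100,0,60,0,0,-160,0,60,0,0,-160,0]}}

```text
t: 20.02
position: [0.4652, -0.3022, 0.1667]
tcp_rot: [0.689, 0.725, 0.0, 0.006]
ft_force: [0.1, -0.5, -0.8]
finger_gap: 0.06
```

Run:
```python
from h import *
st()
c=cap('wrist','wrist6.png'); s=cap('scene','scene6.png')
a=cv2.resize(c['image'][60:400,100:540,::-1],(440,340)); b=cv2.resize(s['image'][150:380,190:430,::-1],(355,340))
cv2.imwrite('pics/c6.png',np.hstack([a,b]))
# sample measured in w2, top corners at tail
d=np.load('w2.npz'); w=dict(load('wrist'),R=d['R'],o=d['o'],image=d['image'])
for p in[(434,58),(465,74)]: print('tail w2',onz(w,*p,.016))
```

```text
t 20.02 p [ 0.4652 -0.3022  0.1667] ydir 2.9 F_ty 0.07 F_tx -0.47 Fz -0.75 gap 0.06 gauge-x rel tail0 -61.8
tail w2 [0.39736605 0.26786015 0.016     ]
tail w2 [0.40315113 0.29705015 0.016     ]
```

View pics/c6.png

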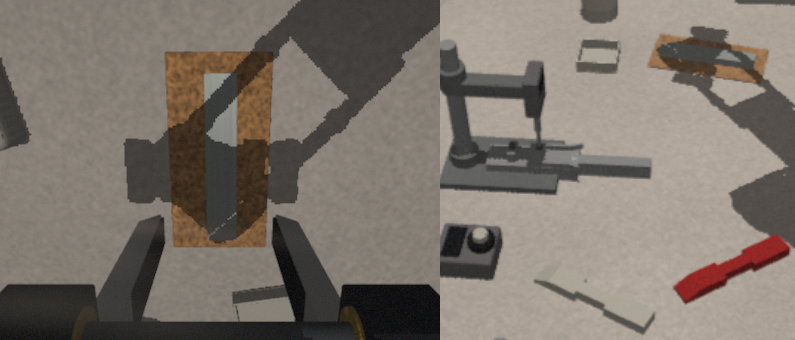

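Picture 9: the master lies flat and centred on the mat, released, and the runway is clear. On to the sample, gripping at its waist near (0.480, 0.265).

Request:
{"name": "move_arm", "arguments": {"rows": [60,60,5,0,2,60,120,10,0,4,60,180,15,0,6,60,240,20,0,8,60,300,25,0,10,60,360,30,0,12,60,420,34,0,15.1,60,480,38,0,15.1]}}

```text
t: 21.12
position: [0.4743, 0.183, 0.159]
tcp_rot: [0.778, 0.628, -0.002, -0.001]
ft_force: [1.7, -0.1, 0.1]
finger_gap: 0.0603
```

Run:
```python
from h import *
to((.479,.2654,.060),-12.2)
```

```text
t 21.12 p [0.4743 0.183  0.159 ] ydir -12.22 F_ty 1.64 F_tx 0.27 Fz 0.07 gap 0.0603 gauge-x rel tail0 54.2
move mm [ 81.5 -12.8  99. ] yaw -0.02
```

Request:
{"name": "move_arm", "arguments": {"rows": [60,50,-11,20,0,60,84,-18,40,0,60,84,-18,40,0,60,84,-18,40,0]}}

```text
t: 21.62
position: [0.4753, 0.2664, 0.1202]
tcp_rot: [0.778, 0.628, -0.002, -0.0]
ft_force: [0.8, -0.4, 0.0]
finger_gap: 0.0601
```

Run:
```python
from h import *
to((.479,.2654,.005),-12.2)
c=cap('wrist','wrist7.png'); print(proj(c,(.4806,.2651,.016)), proj(c,(.4003,.2825,.016)),proj(c,(.5657,.2467,0)))
a=c['image'][100:400,170:470,::-1]; a=np.clip((a.astype(float)-50)*1.8,0,255).astype(np.uint8); cv2.imwrite('pics/c7.png',cv2.resize(a,(600,600)))
```

```text
t 21.62 p [0.4753 0.2664 0.1202] ydir -12.18 F_ty 0.84 F_tx -0.19 Fz 0.05 gap 0.0601 gauge-x rel tail0 73.7
move mm [ -0.2   3.8 115.2] yaw 0.02
[317.71607047 243.43853773] [317.63569804 142.77911018] [317.87758287 324.97008934]
```

View pics/c7.png

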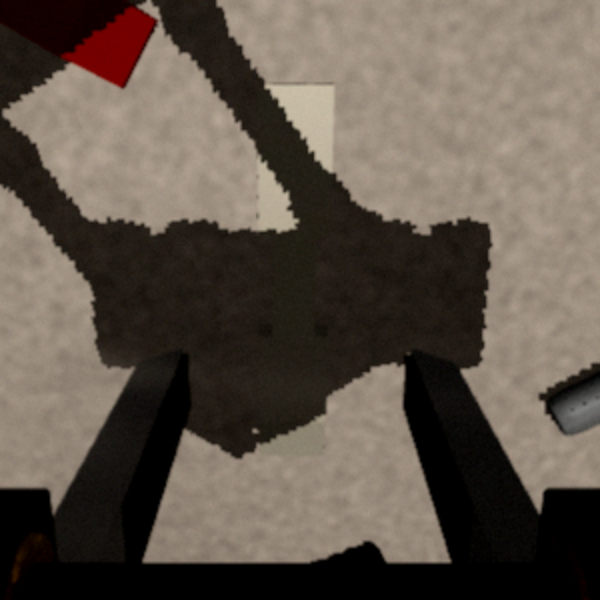

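Picture 10: the sample is straight in view, tail edge at row 141 and nose at row 327, centred on column 317, as predicted. Descending to grip the waist.

Request:
{"name": "move_arm", "arguments": {"rows": [60,0,3.8,50,0,60,0,3.8,100,0,60,0,3.8,114,0,60,0,3.8,114,0,5,0,3.8,114,0,5,0,3.8,114,0,5,0,3.8,114,0,5,0,3.8,114,0], "force": 25}}

```text
t: 22.68
position: [0.4801, 0.2667, 0.008]
tcp_rot: [0.778, 0.628, 0.0, 0.0]
ft_force: [0.6, -1.7, 1.0]
finger_gap: 0.0236
```

Request:
{"name": "move_arm", "arguments": {"rows": [5,0,0,0,0,5,0,0,0,0]}}

```text
t: 22.92
position: [0.4799, 0.2666, 0.0077]
tcp_rot: [0.778, 0.628, 0.0, 0.0]
ft_force: [-0.9, -0.4, 2.4]
finger_gap: 0.0178
```

Run:
```python
from h import *
st()
```

```text
t 22.93 p [0.4799 0.2666 0.0077] ydir -12.2 F_ty -0.78 F_tx -0.58 Fz 2.44 gap 0.0178 gauge-x rel tail0 78.2
```

Request:
{"name": "move_arm", "arguments": {"rows": [5,0,0,-20,0,5,0,0,-75,0,5,-50,0,-75,-8,5,-100,20,-75,-16,5,-155,40,-75,-25,5,-205,60,-75,-25,5,-238,76.5,-75,-25,5,-238,76.5,-75,-25]}}

```text
t: 23.92
position: [0.505, 0.0156, 0.0822]
tcp_rot: [0.625, 0.78, -0.0, 0.0]
ft_force: [-0.4, -0.3, -1.0]
finger_gap: 0.0174
```

Request:
{"name": "move_arm", "arguments": {"rows": [5,0,0,0,0,5,0,0,0,0]}}

```text
t: 24.18
position: [0.5038, 0.019, 0.0823]
tcp_rot: [0.623, 0.782, -0.0, -0.0]
ft_force: [0.2, 0.2, -0.4]
finger_gap: 0.0173
```

Run:
```python
from h import *
to((.5043,.0176,.0345),12.77)
c=cap('wrist','wrist8.png'); T=np.array([.4584,.0077,0]);u=np.array([.9753,.2210,0]);v=np.array([-.2210,.9753,0])
a=c['image'][150:400,200:440,::-1]; a=np.clip((a.astype(float)-20)*1.8,0,255).astype(np.uint8); cv2.imwrite('pics/c8.png',cv2.resize(a,(576,600)))
for r in(100,130,150): print(r,proj(c,T+u*r/1000+[0,0,.025]))
```

```text
t 24.18 p [0.5038 0.019  0.0823] ydir 12.88 F_ty 0.19 F_tx 0.12 Fz -0.43 gap 0.0173 gauge-x rel tail0 46.8
move mm [-1.5  0.2 47.8] yaw 0.11
100 [316.12206798 321.90565379]
130 [316.15312356 356.07459277]
150 [316.17276665 377.68692498]
```

View pics/c8.png

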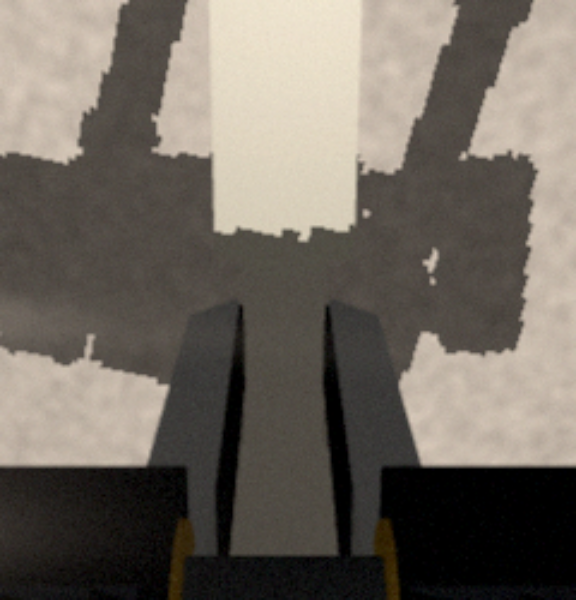

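Picture 11: the sample is held straight and centred between the fingers, tail toward the viewer. Lowering it onto the runway in the rail mouth.

Request:
{"name": "move_arm", "arguments": {"rows": [5,-1.5,0,25,0,5,-1.5,0,40,0,5,-1.5,0,46,0,5,-1.5,0,48,0,5,-1.5,0,48,0]}}

```text
t: 24.85
position: [0.5051, 0.0164, 0.0348]
tcp_rot: [0.624, 0.782, 0.0, 0.0]
ft_force: [-0.1, 0.1, -0.6]
finger_gap: 0.0179
```

Request:
{"name": "move_arm", "arguments": {"rows": [5,0,0,1,0,5,0,0,1,0]}}

```text
t: 25.1
position: [0.5049, 0.0162, 0.0338]
tcp_rot: [0.624, 0.781, 0.0, 0.0]
ft_force: [0.3, -0.8, -1.5]
finger_gap: 0.0178
```

Run:
```python
from h import *
st()
```

```text
t 25.1 p [0.5049 0.0162 0.0338] ydir 12.79 F_ty 0.12 F_tx -0.84 Fz -1.48 gap 0.0178 gauge-x rel tail0 47.3
```

Request:
{"name": "move_arm", "arguments": {"rows": [5,1.5,0,1,0,5,1.5,0,1,0,5,1.5,0,1,0]}}

```text
t: 25.48
position: [0.5047, 0.0178, 0.0328]
tcp_rot: [0.624, 0.782, 0.0, 0.0]
ft_force: [-0.0, 0.8, 1.9]
finger_gap: 0.0175
```

Run:
```python
from h import *
s,_,_=st(); p=np.array(s['position']); print('lat',(p-[.4584,.0077,0])@[-.2210,.9753,0])
```

```text
t 25.48 p [0.5047 0.0178 0.0328] ydir 12.8 F_ty 0.18 F_tx 0.8 Fz 1.9 gap 0.0175 gauge-x rel tail0 47.3
lat -0.0003954511112271101
```

Request:
{"name": "move_arm", "arguments": {"rows": [5,0,6,-0.4,0,5,0,12,-0.4,0,5,0,18,-0.4,0,5,0,24,-0.4,0,5,0,29,-0.4,0,5,0,32,-0.4,0,5,0,32,-0.4,0]}}

```text
t: 26.35
position: [0.5357, 0.0249, 0.0328]
tcp_rot: [0.624, 0.782, 0.0, 0.0]
ft_force: [-0.2, 0.0, -0.3]
finger_gap: 0.0176
```

Run:
```python
from h import *
s,_,_=st(); p=np.array(s['position']); print('lat',(p-[.4584,.0077,0])@[-.2210,.9753,0])
```

```text
t 26.35 p [0.5357 0.0249 0.0328] ydir 12.81 F_ty -0.15 F_tx 0.08 Fz -0.35 gap 0.0176 gauge-x rel tail0 79.2
lat -0.0003096710734740604
```

Request:
{"name": "move_arm", "arguments": {"rows": [40,0,0,0,0,40,0,0,0,0,45,0,0,-10,0,45,0,0,-45,0,20,0,-60,-45,0,0,0,-114,-45,0,0,0,-114,-25,0,0,0,-114,-5,0], "force": 30}}

```text
t: 27.35
position: [0.4247, -0.0007, 0.0388]
tcp_rot: [0.624, 0.781, 0.001, 0.001]
ft_force: [1.1, 0.6, 0.4]
finger_gap: 0.0083
```

Request:
{"name": "move_arm", "arguments": {"rows": [0,0,0,7,0,0,0,0,7,0,0,0,0,7,0,0,0,0,7,0]}}

```text
t: 27.85
position: [0.425, -0.0004, 0.0314]
tcp_rot: [0.624, 0.782, 0.0, 0.001]
ft_force: [1.1, -0.8, 0.2]
finger_gap: 0.0006
```

Run:
```python
from h import *
s,_,_=st(); p=np.array(s['position']); print('lat',(p-[.4584,.0077,0])@[-.2210,.9753,0])
```

```text
t 27.85 p [ 4.25e-01 -4.00e-04  3.14e-02] ydir 12.81 F_ty 0.85 F_tx -1.06 Fz 0.24 gap 0.0006 gauge-x rel tail0 -34.4
lat -0.0005504034078418984
```

Request:
{"name": "move_arm", "arguments": {"rows": [0,0,10,1.4,0,0,0,20,1.4,0,0,0,27,1.4,0,0,0,34,1.4,0,0,0,41,1.4,0,0,0,48,1.4,0,0,0,54,1.4,0,0,0,60,1.4,0]}}

```text
t: 28.85
position: [0.4814, 0.013, 0.0291]
tcp_rot: [0.624, 0.782, -0.001, -0.001]
ft_force: [-3.1, -0.8, 1.4]
finger_gap: 0.0003
```

Run:
```python
from h import *
s,_,_=st(); p=np.array(s['position']); print('lat',(p-[.4584,.0077,0])@[-.2210,.9753,0])
```

```text
t 28.85 p [0.4814 0.013  0.0291] ydir 12.81 F_ty -3.22 F_tx -0.08 Fz 1.37 gap 0.0003 gauge-x rel tail0 23.6
lat 4.0489682546170806e-05
```

Request:
{"name": "move_arm", "arguments": {"rows": [0,0,4,-0.5,0,0,0,8,-0.5,0,0,0,11,-0.5,0,0,0,13,-0.5,0,0,0,13,-0.5,0]}}

```text
t: 29.48
position: [0.497, 0.0158, 0.0303]
tcp_rot: [0.624, 0.781, 0.001, 0.001]
ft_force: [0.1, -0.4, -0.0]
finger_gap: 0.0008
```

Run:
```python
from h import *
st()
```

```text
t 29.48 p [0.497  0.0158 0.0303] ydir 12.79 F_ty 0.01 F_tx -0.42 Fz -0.02 gap 0.0008 gauge-x rel tail0 39.4
```

Request:
{"name": "move_arm", "arguments": {"rows": [0,0,1,0,0,0,0,2,0,0,0,0,3,0,0,0,0,3,0,0]}}

```text
t: 29.98
position: [0.4986, 0.0165, 0.03]
tcp_rot: [0.624, 0.782, 0.0, 0.0]
ft_force: [-0.1, 0.5, 0.6]
finger_gap: 0.0003
```

Run:
```python
from h import *
st()
```

```text
t 29.98 p [0.4986 0.0165 0.03  ] ydir 12.8 F_ty -0.0 F_tx 0.53 Fz 0.59 gap 0.0003 gauge-x rel tail0 41.1
```

Request:
{"name": "move_arm", "arguments": {"rows": [0,0,1,0,0,0,0,2,0,0,0,0,2.5,0,0,0,0,2.5,0,0]}}

```text
t: 30.48
position: [0.5009, 0.017, 0.03]
tcp_rot: [0.624, 0.782, -0.0, -0.0]
ft_force: [-1.9, -0.8, -0.0]
finger_gap: 0.0002
```

Run:
```python
from h import *
st()
```

```text
t 30.48 p [0.5009 0.017  0.03  ] ydir 12.8 F_ty -2.06 F_tx -0.38 Fz -0.01 gap 0.0002 gauge-x rel tail0 43.5
```

Request:
{"name": "move_arm", "arguments": {"rows": [0,0,0.8,0,0,0,0,1.6,0,0,0,0,1.6,0,0]}}

```text
t: 30.85
position: [0.501, 0.0172, 0.0297]
tcp_rot: [0.624, 0.782, -0.001, -0.001]
ft_force: [-4.4, -1.0, 2.5]
finger_gap: 0.0001
```

Run:
```python
from h import *
st()
```

```text
t 30.85 p [0.501  0.0172 0.0297] ydir 12.82 F_ty -4.48 F_tx -0.01 Fz 2.45 gap 0.0001 gauge-x rel tail0 43.6
```

Request:
{"name": "move_arm", "arguments": {"rows": [0,0,0.8,0,0,0,0,1.6,0,0,0,0,2,0,0,0,0,2,0,0]}}

```text
t: 31.35
position: [0.5009, 0.0174, 0.0294]
tcp_rot: [0.624, 0.782, -0.002, -0.002]
ft_force: [-7.6, -4.4, 3.9]
finger_gap: 0.0003
```

Run:
```python
from h import *
st()
```

```text
t 31.35 p [0.5009 0.0174 0.0294] ydir 12.85 F_ty -8.38 F_tx -2.65 Fz 3.91 gap 0.0003 gauge-x rel tail0 43.6
```

Request:
{"name": "move_arm", "arguments": {"rows": [0,0,0.7,0,0,0,0,1.3,0,0,0,0,1.3,0,0,0,0,1.3,0,0,0,0,1.3,0,0,0,0,1.3,0,0]}}

```text
t: 32.1
position: [0.5009, 0.0176, 0.0292]
tcp_rot: [0.623, 0.782, -0.003, -0.003]
ft_force: [-8.6, -2.8, 4.9]
finger_gap: 0.0006
```

Run:
```python
from h import *
st()
```

```text
t 32.1 p [0.5009 0.0176 0.0292] ydir 12.86 F_ty -8.96 F_tx -0.81 Fz 4.89 gap 0.0006 gauge-x rel tail0 43.6
```

Request:
{"name": "move_arm", "arguments": {"rows": [0,0,0.5,0,0,0,0,0.9,0,0,0,0,0.9,0,0,0,0,0.9,0,0,0,0,0.9,0,0,0,0,0.9,0,0]}}

```text
t: 32.85
position: [0.5009, 0.0176, 0.0291]
tcp_rot: [0.623, 0.782, -0.004, -0.004]
ft_force: [-11.0, -4.3, 5.4]
finger_gap: 0.0002
```

Run:
```python
from h import *
st()
```

```text
t 32.85 p [0.5009 0.0176 0.0291] ydir 12.87 F_ty -11.68 F_tx -1.72 Fz 5.45 gap 0.0002 gauge-x rel tail0 43.6
```

Same force as for the master (about 11.6 N at the wrist) and the same stop position. Backing off and checking.

Request:
{"name": "move_arm", "arguments": {"rows": [0,0,-6,0,0,0,0,-20,0,0,0,0,-40,-5,0,0,0,-60,-60,0,0,0,-60,-120,0,0,0,-60,-170,0,0,0,-60,-170,0]}}

```text
t: 33.72
position: [0.4503, 0.0045, 0.2043]
tcp_rot: [0.624, 0.781, 0.003, 0.005]
ft_force: [-0.6, -0.6, 0.3]
finger_gap: 0.0005
```

Run:
```python
from h import *
st()
c=cap('wrist','wrist9.png'); s=cap('scene','scene9.png')
a=cv2.resize(c['image'][130:400,220:420,::-1],(400,540)); b=cv2.resize(s['image'][140:380,180:358,::-1],(400,540))
cv2.imwrite('pics/c9.png',np.hstack([a,b]))
T=np.array([.4584,.0077,0]);u=np.array([.9753,.2210,0])
print(proj(c,T+u*.0517+[0,0,.041]),proj(c,T+u*.12+[0,0,.041]))
```

```text
t 33.73 p [0.4503 0.0045 0.2043] ydir 12.79 F_ty -0.7 F_tx -0.43 Fz 0.26 gap 0.0005 gauge-x rel tail0 -8.6
[319.52167614 274.14347033] [319.49905022 331.06003677]
```

View pics/c9.png

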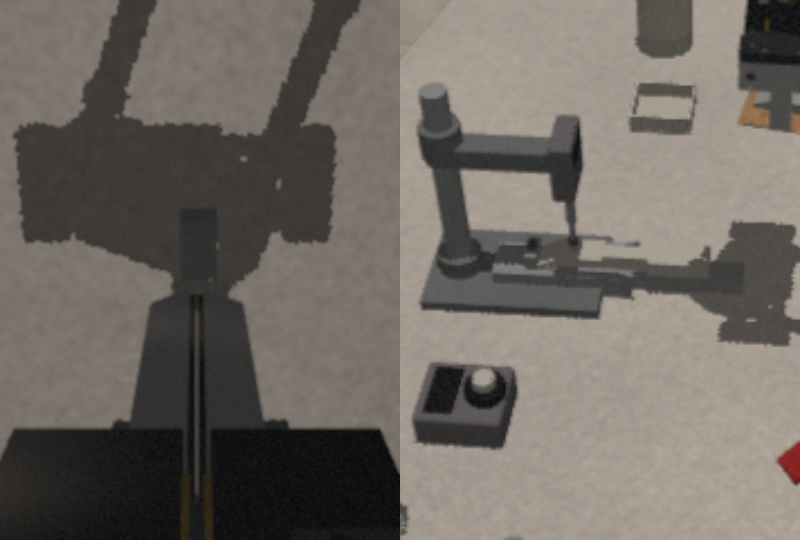

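Picture 12: the sample lies in the rails with its nose at the stop block (about (533,243) in the right-hand crop). The spindle bears on it, the key is up, and the arm is clear of everything. Handing in.

Run:
```python
from cell import ctrl
print(ctrl.close_job())
```

```text
the job is handed in; nothing more can be done
None
```

The job is done and handed in at about 34 s of the 72 s allowed; the hand-in reports no verdict.

- **Master:** I pushed it in from its tail with closed fingers, felt the stop and built up to about 11.6 N at the wrist. After friction I estimate 8–9 N on the stop. I backed off and pressed the zero key once: the key bottomed, and wrist force rose to about 16 N. I then drew the master out, regripped it near its middle and laid it on the mat. A picture showed it flat, centred and released.
- **Sample:** I gripped it at the waist, set it in the rail mouth, slid it in and let go. I then pushed it home the same way, to about 11.7 N at the wrist. It met the stop at the same finger position as the master, within 0.2 mm.
- **Last picture:** The sample lies between the rails with its nose at the stop, under the spindle. The key is up and the arm is clear.

**Not confirmed or disagreeing:**
- The force on the stop is inferred from the wrist sensor (noise about 0.7 N) less estimated friction, so it was not measured directly.
- I did not measure the spindle lift.
- The scene and side cameras disagreed by about 1 cm in places, so I relied on the wrist camera and touch.
- The wrist view gave no usable check of the master's tail edge when it was home; the edge search hit its limit, probably on a shadow.
- The master was let go a few millimetres above the mat, because the fingertips reached below its underside. It settled flat.
- I saw no bystander touched, but I only checked by eye in the late pictures. I did not re-measure their positions.

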